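# Build up the disc spring stack on the compression fixture

## Robot

A 7-joint arm with a two-finger parallel gripper is mounted at the origin on the work surface. World frame = base frame: x ahead of the robot, y to its left, z up, the work surface at z = 0. Lengths are in m, angles in rad, forces in N, time in s.
With the tool pointing down it reaches from about 0.35 to 0.9 m from the base axis. Payload 19.9 kg.
Tool frame: the origin (TCP) lies between the finger pads; the fingertips stand 19 mm ahead of it and the grasp point (between the pads) is the TCP; z points along the fingers, y is the direction in which the jaws open and shut (so a half turn about z gives the same grasp; the last joint's range is limited). The gripper opens to 94 mm and grips with 3 to 60 N. Pads are 16 mm wide; open, the fingers measure 119 mm over their backs; the gripper's body (75 mm by 177 mm) begins 78 mm behind the grasp point.
Start: joints at [1.099, 0.417, -0.01, 1.614, 0.005, 1.111, -0.053], TCP at [0.261, -0.568, 0.224] pointing down, gripper open.
Joint ranges: [-2.81, 2.81], [-0.39, 2.02], [-1.27, 1.25], [0.06, 2.57], [-1.19, 4.33], [0.19, 2], [-2.82, 2.82]. Speed limits (rad/s): [1.89, 1.89, 2.39, 2.39, 3.01, 3.01, 3.01].

## Interface

Orientations are given as a 3x3 rotation matrix whose columns are the frame's x, y, z axes.
In Python, from rig import robot gives the robot as it stands. Calls block until the motion is done:
- robot.move_ptp(position, orientation): joint-space move of the TCP to a pose.
- robot.move_linear(position, velocity=0.15, frame=None, threshold=None): straight line of the TCP; frame=None keeps the orientation; velocity is the mean speed in m/s. With threshold (N) it stops when the force on the tool has changed by that much, and returns True; else False.
- robot.goto_joints(angles): joint-space move.
- robot.gripper_to(opening): finger opening in m; the grip force is fixed at half the most; returns when the fingers have stopped.
- robot.pause(seconds).
- robot.ik(position, orientation): joint angles nearest the present ones, or None.
- robot.get_state(): the state.
- robot.grab_frame(name): name is "side" or "top"; returns the picture (400x640x3 uint8, red, green, blue); there is no depth.
- robot.camera_info(name): a dict with "fx", "fy", "cx", "cy" (pixels), "dist" ([k1, k2, p1, p2, k3] as OpenCV has them; the pictures are not rectified), "rvec" (rotation vector, rad) and "tvec" (3), from world to camera coordinates, as OpenCV has them. Camera axes: x right, y down, z forward; pixel columns grow to the right and rows downward; lengths in m; the calibration is good to about 2 mm. A picture is of the moment at which its call begins. camera_info takes no time and is no camera call.
A pose or a line that the arm cannot do raises robot.PlanningError and nothing moves.
- robot.sign_off(): hands the job in, once; it reports no verdict.
The state is a dict: "time": time; "qpos": joint angles; "joint_vel": joint speeds; "effort": joint torques, N m; "ee_pos": TCP position; "tool_rot": TCP orientation; "force": force on the tool from outside, world axes, zero at the start; "moment": the same for the moment, N m; "opening": finger opening in m.
Only numpy, scipy, OpenCV 4.12 (cv2) and the standard library are available. Lean on these libraries where they do the work, as an engineer would, in place of code of your own. Each camera call takes 0.05 s, during which the arm holds its last target.

## Task

One conical spring washer is already on the fixture's arbor; leave it there and thread the other three from the lane tray onto the arbor so that the faces alternate all the way up: wide rim against wide rim, narrow face against narrow face, never two facing the same way next to each other. Each must lie flat and fully down on the one below, with no washer turned over and none left in the tray, and the bottle, beaker, jar and wrench stay where they are.

Things in the scene. Friction and masses are not known exactly. Their poses are not given: they have to be found in the camera images.
- washer_a_centre (a point): dark steel conical spring washer, outer dia 56, hole dia 22.4, 15 high, about 130 g; one starts on the arbor, three in the tray. Wide face: straight rim 7 high at radius 28. Narrow face: flat ring dia 22.4 to 30. Point on the axis half-way up, z axis towards the narrow face. This one lies z up: narrow face on top, rim 0 to 7 above its support.
- washer_b_centre (a point): dark steel conical spring washer, outer dia 56, hole dia 22.4, 15 high, about 130 g; one starts on the arbor, three in the tray. Wide face: straight rim 7 high at radius 28. Narrow face: flat ring dia 22.4 to 30. Point on the axis half-way up, z axis towards the narrow face. This one lies z up: narrow face on top, rim 0 to 7 above its support.
- washer_c_centre (a point): dark steel conical spring washer, outer dia 56, hole dia 22.4, 15 high, about 130 g; one starts on the arbor, three in the tray. Wide face: straight rim 7 high at radius 28. Narrow face: flat ring dia 22.4 to 30. Point on the axis half-way up, z axis towards the narrow face. This one lies z down: dished wide face on top, rim 8 to 15 above its support.
- washer_d_centre (a point): dark steel conical spring washer, outer dia 56, hole dia 22.4, 15 high, about 130 g; one starts on the arbor, three in the tray. Wide face: straight rim 7 high at radius 28. Narrow face: flat ring dia 22.4 to 30. Point on the axis half-way up, z axis towards the narrow face. This one lies z down: dished wide face on top, rim 8 to 15 above its support.
- arbor_foot (a point): foot of the arbor: on its axis, at the top face of the fixture's aluminium plate (100 along x, 150 along y, 12 thick, fixed on the bench). Steel arbor: dia 18, 72 tall above the plate, its top 10 tapering to a blunt nose 8 across; it stands upright.
- column1 (a point): steel guide column fixed on the plate, dia 12, 60 tall, with a collar dia 20, 4 high, at its foot; point on its axis at the plate's top, -52 along y from arbor_foot. Fingers fit beside a washer on the arbor along the fixture's x axis, not along the line of the columns.
- column2 (a point): steel guide column fixed on the plate, dia 12, 60 tall, with a collar dia 20, 4 high, at its foot; point on its axis at the plate's top, +52 along y from arbor_foot. Fingers fit beside a washer on the arbor along the fixture's x axis, not along the line of the columns.
- level1 (a point): point on the arbor's axis 7.5 above the plate: centre of the washer numbered 1 from below in a correctly alternating stack (15 per washer); axes as arbor_foot.
- level2 (a point): point on the arbor's axis 22.5 above the plate: centre of the washer numbered 2 from below in a correctly alternating stack (15 per washer); axes as arbor_foot.
- level3 (a point): point on the arbor's axis 37.5 above the plate: centre of the washer numbered 3 from below in a correctly alternating stack (15 per washer); axes as arbor_foot.
- level4 (a point): point on the arbor's axis 52.5 above the plate: centre of the washer numbered 4 from below in a correctly alternating stack (15 per washer); axes as arbor_foot.
- tray: white plastic lane tray, fixed: floor 130 along x, 232 along y, 12 thick; origin centre of its underside on the bench. Four ribs along x, 4 thick, rising 20 above the floor, at y = -114, -38, 38, 114 make three lanes 72 wide, open at both x ends. One washer per lane, within about 25 of mid-length: fingers fit beside it along x, not y.
- bottle_mid (a point): amber reagent bottle, bystander, diameter 54, 120 tall, standing; point on its axis 60 above the bench.
- beaker_mid (a point): glass beaker, bystander, diameter 68, 75 tall, standing; point on its axis 37 above the bench.
- jar_mid (a point): small white jar, bystander, diameter 48, 45 tall, standing just off the fixture plate's +x edge; point on its axis 22 above the bench.
- wrench_grip (a point): steel wrench, bystander, 180 long, lying on the bench beyond the work; point on its handle.
Things that resemble listed ones, but are neither listed nor needed, are in the scene too. Leave any green or turquoise look-alike of the part that bears washer_b_centre alone. What is shaped like the part that bears washer_a_centre but pink is not meant.

How it is judged:
At the end, for the whole second after the job is handed in: All four washers are on the arbor, at rest, flat within 0.1 rad and not turned over, faces alternating, centres within 4.5 mm of 7.5, 22.5, 37.5 and 52.5 mm above the plate on the arbor axis; the lowest is the one that began there, moved under 8 mm; bystanders within 30 mm (((((distance between washer_a_centre and level1 below 0.0045 m and distance of washer_a_centre from where it was at the start of the episode below 0.008 m) or (distance between washer_b_centre and level1 below 0.0045 m and distance of washer_b_centre from where it was at the start of the episode below 0.008 m)) and distance between any of washer_c_centre, washer_d_centre and level2 below 0.0045 m and distance between any of washer_a_centre, washer_b_centre and level3 below 0.0045 m and distance between any of washer_c_centre, washer_d_centre and level4 below 0.0045 m) or (((distance between washer_c_centre and level1 below 0.0045 m and distance of washer_c_centre from where it was at the start of the episode below 0.008 m) or (distance between washer_d_centre and level1 below 0.0045 m and distance of washer_d_centre from where it was at the start of the episode below 0.008 m)) and distance between any of washer_a_centre, washer_b_centre and level2 below 0.0045 m and distance between any of washer_c_centre, washer_d_centre and level3 below 0.0045 m and distance between any of washer_a_centre, washer_b_centre and level4 below 0.0045 m)) and angle between each of washer_a_centre, washer_b_centre's own z axis and vertical below 0.1 rad and angle between each of washer_c_centre, washer_d_centre's own z axis and vertical above 3.04 rad and linear speed of each of washer_a, washer_b, washer_c, washer_d below 0.02 m/s); the robot touches nothing.
It fails at once if the bottle is shifted by more than 30 mm or tipped over (distance of bottle_mid from where it was at the start of the episode above 0.03 m or angle between bottle_mid's own z axis and vertical above 0.5 rad).
It fails at once if the beaker is shifted by more than 30 mm or tipped over (distance of beaker_mid from where it was at the start of the episode above 0.03 m or angle between beaker_mid's own z axis and vertical above 0.5 rad).
It fails at once if the jar is shifted by more than 30 mm or tipped over (distance of jar_mid from where it was at the start of the episode above 0.03 m or angle between jar_mid's own z axis and vertical above 0.5 rad).
It fails at once if the wrench is shifted by more than 30 mm (distance of wrench_grip from where it was at the start of the episode above 0.03 m).
It also fails if it takes over 70 s, if anything falls off the work surface, if the arm or the gripper's body presses on something with over 40 N, if the wrist force passes 120 N, or if a joint passes its speed limit or range.

## Working session

There is one attempt and no reset: what is moved stays moved. The work goes in short steps, each a Python script; the robot and the scene stay as the last script left them, time stands still between calls to the robot, and variables do not carry over. Pictures are saved under pics/ and viewed, and the job is handed in when it is done.

```bash
ls; mkdir -p pics; python3 - <<'E'
from rig import robot
import cv2
for n in("side","top"):
    f=robot.grab_frame(n); cv2.imwrite(f"pics/{n}0.png",f[:,:,::-1]); print(n,robot.camera_info(n))
print(robot.get_state())
E
```

```text
pics
side {'fx': 469.20586889449555, 'fy': 469.20586889449555, 'cx': 325.5391219035734, 'cy': 204.33938169238024, 'dist': array([-0.04676052,  0.        ,  0.        ,  0.        ,  0.        ]), 'rvec': array([ 0.54190236, -2.69688848,  1.20808174]), 'tvec': array([0.53989195, 0.18482285, 1.06837305])}
top {'fx': 404.65626846913955, 'fy': 404.65626846913955, 'cx': 322.648168604054, 'cy': 196.2714922659329, 'dist': array([-0.0068213,  0.       ,  0.       ,  0.       ,  0.       ]), 'rvec': array([ 2.13346415, -2.16806131,  0.10114263]), 'tvec': array([0.08943672, 0.56458714, 0.86986213])}
{'time': 0.1, 'qpos': array([ 1.09852755,  0.41791159, -0.01027458,  1.61409109,  0.00465596,
        1.11069732, -0.052968  ]), 'joint_vel': array([ 0.00126654, -0.00097695,  0.00167272, -0.00177057, -0.00086512,
        0.00067029, -0.00056802]), 'effort': array([ 1.00987636e-03, -8.52585125e+01,  6.39679972e-01, -4.26695573e+01,
       -4.89322620e-02,  1.64121855e-02,  4.36947494e-05]), 'ee_pos': array([ 0.26083949, -0.56762808,  0.22389925]), 'tool_rot': array([[ 9.08647349e-01,  4.17564056e-01, -5.03570703e-04],
       [ 4.17564356e-01, -9.08646845e-01,  9.59316212e-04],
       [-5.69919625e-05, -1.08195331e-03, -9.99999413e-01]]), 'force': array([-0.00214874, -0.38163196,  0.5574813 ]), 'moment': array([-0.01148145, -0.05281768,  0.00336747]), 'opening': 0.09426785285663268}
```

View pics/side0.png

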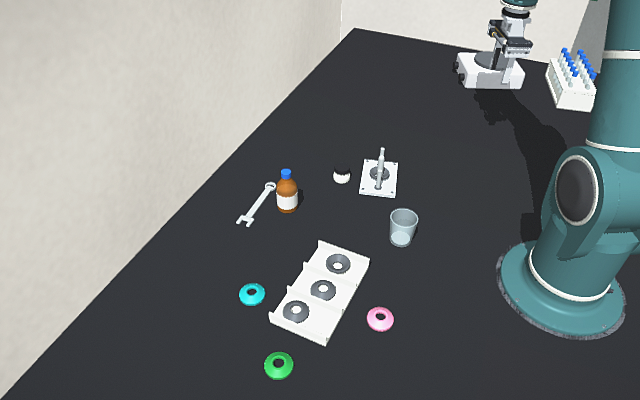

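View pics/top0.png

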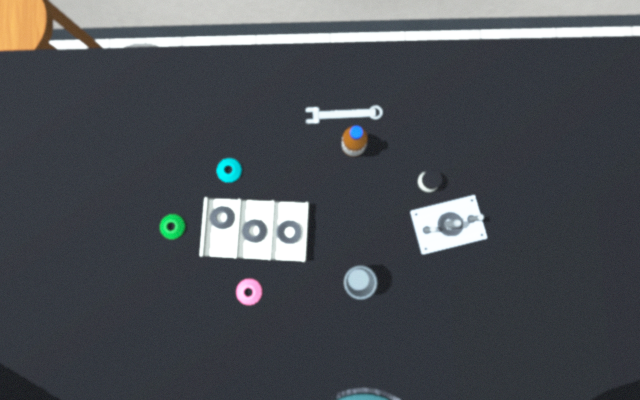

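The side view shows the tray with three washers at about (296,312), (323,290) and (338,264), and the fixture at (379,177). In the top view the tray washers are at (222,217), (255,231) and (289,232), and the arbor is at about (450,223). The green (172,227), cyan (229,170) and pink (249,292) rings lie outside the tray. They are the look-alikes, so I leave them alone. Next I enlarge the crops.

```bash
python3 - <<'E'
import cv2,numpy as np
s=cv2.imread("pics/side0.png");t=cv2.imread("pics/top0.png")
def c(i,x,y,w,h,k): return cv2.resize(i[y:y+h,x:x+w],(w*k,h*k),interpolation=cv2.INTER_CUBIC)
cv2.imwrite("pics/c_tray_top.png",c(t,195,190,120,80,6))
cv2.imwrite("pics/c_tray_side.png",c(s,262,235,115,115,5))
cv2.imwrite("pics/c_fix.png",np.hstack([c(t,400,185,95,80,4),c(s,345,140,65,80,4)]))
E
```

```text
(no output)
```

View pics/c_tray_top.png

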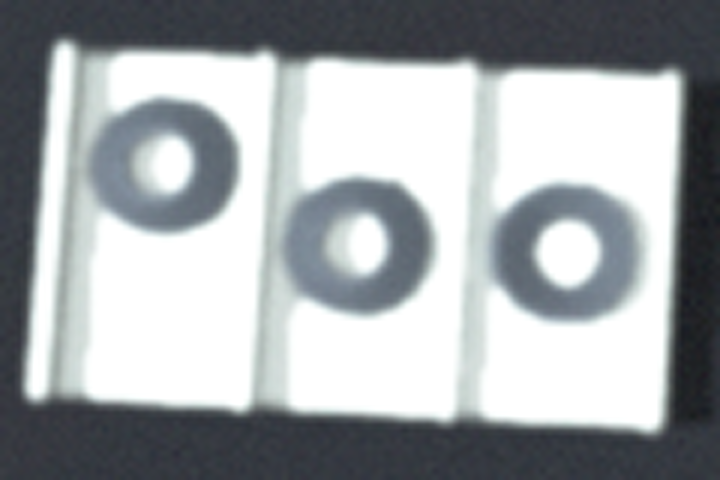

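View pics/c_tray_side.png

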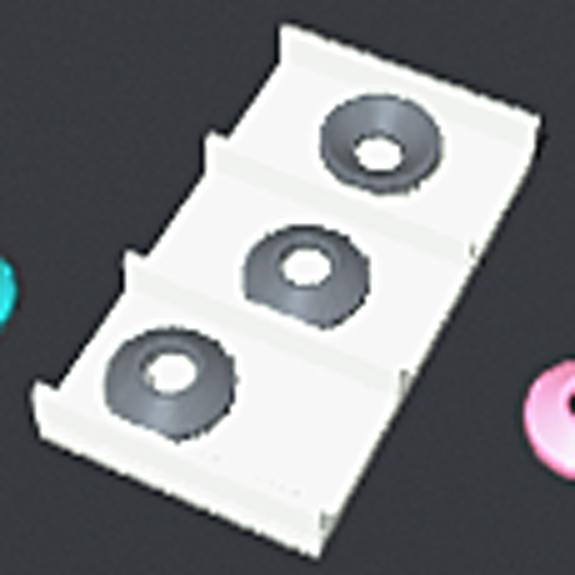

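View pics/c_fix.png

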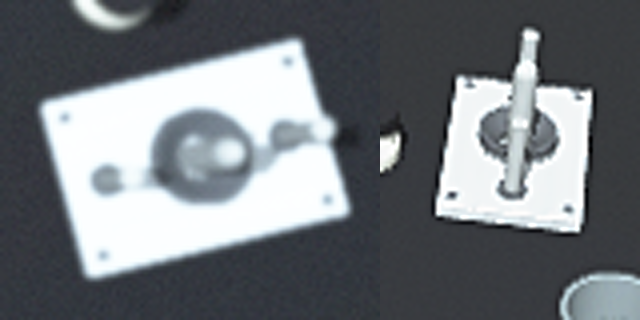

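Tray washers at top-view (222,217) and (255,231) show the narrow face up. The one at (289,232) shows the dished face up, and so does the one on the arbor. The order going up is therefore arbor washer (down), narrow-up, dished, narrow-up. Next I fit the poses from silhouettes in both cameras.

```bash
cat > h.py <<'E'
import numpy as np,cv2
from scipy.optimize import minimize,least_squares
def cam(ci,P):
    return cv2.projectPoints(np.asarray(P,float).reshape(-1,3),ci["rvec"],ci["tvec"],np.array([[ci["fx"],0,ci["cx"]],[0,ci["fy"],ci["cy"]],[0,0,1]]),ci["dist"])[0].reshape(-1,2)
def back(ci,uv,z):
    K=np.array([[ci["fx"],0,ci["cx"]],[0,ci["fy"],ci["cy"]],[0,0,1]])
    p=cv2.undistortPoints(np.array([[uv]],float),K,ci["dist"])[0,0]
    R=cv2.Rodrigues(ci["rvec"])[0];o=-R.T@ci["tvec"];d=R.T@np.array([p[0],p[1],1])
    return o+d*(z-o[2])/d[2]
a=np.linspace(0,2*np.pi,73)
def ring(r,z): return np.c_[r*np.cos(a),r*np.sin(a),0*a+z]
def washer(up,zs):  # zs support height
    lo=[(28,0),(28,7),(15,15)] if up else [(15,0),(28,8),(28,15)]
    return np.vstack([ring(r*1e-3,zs+z*1e-3) for r,z in lo])
def box(lx,ly,z0,z1): return np.array([[sx*lx/2,sy*ly/2,z] for sx in(-1,1) for sy in(-1,1) for z in(z0,z1)])
def place(P,x,y,th=0):
    c,s=np.cos(th),np.sin(th); return np.c_[P[:,0]*c-P[:,1]*s+x,P[:,0]*s+P[:,1]*c+y,P[:,2]]
E
python3 - <<'E'
from h import *
from rig import robot
ct,cs=robot.camera_info("top"),robot.camera_info("side")
for n,uv in dict(wl=(222,217),wm=(255,231),wr=(289,232)).items(): print(n,back(ct,uv,.02))
for n,uv in dict(wl=(296,312),wm=(323,290),wr=(338,264)).items(): print(n,back(cs,uv,.02))
print('tray corners',[back(ct,(195+u/6,190+v/6),.032).round(3) for u,v in((63,42),(680,72),(662,430),(35,400))])
print('plate',[back(ct,(400+u/4,185+v/4),.012).round(3) for u,v in((40,100),(300,40),(352,212),(90,280))])
print('jar',back(ct,(430,181),.04),'arb top',back(ct,(457,222.5),.084), 'bottle',back(ct,(354,145),.05),'beaker',back(ct,(360,282),.05))
E
```

```text
wl [0.52422573 0.30970671 0.02      ]
wm [0.49141422 0.23435586 0.02      ]
wr [0.48799632 0.1575335  0.02      ]
wl [0.52136747 0.31586293 0.02      ]
wm [0.49140942 0.24087377 0.02      ]
wr [0.48806819 0.15868462 0.02      ]
tray corners [array([0.569, 0.345, 0.032]), array([0.554, 0.113, 0.032]), array([0.422, 0.121, 0.032]), array([0.436, 0.352, 0.032])]
plate [array([ 0.534, -0.117,  0.012]), array([ 0.565, -0.265,  0.012]), array([ 0.468, -0.289,  0.012]), array([ 0.432, -0.141,  0.012])]
jar [ 0.59514204 -0.15812804  0.04      ] arb top [ 0.50033244 -0.19919842  0.084     ] bottle [0.67756119 0.00861863 0.05      ] beaker [0.37828132 0.00289552 0.05      ]
```

```bash
cat > fit.py <<'E'
from h import *
from rig import robot
C={n:robot.camera_info(n) for n in("top","side")}
def polymask(uv,shape,k=8):
    m=np.zeros((shape[0]*k,shape[1]*k),np.uint8)
    h=cv2.convexHull(((uv+.5)*k-.5).astype(np.float32)); cv2.fillPoly(m,[np.round(h).astype(np.int32)],1)
    return cv2.resize(m.astype(np.float32),(shape[1],shape[0]),interpolation=cv2.INTER_AREA)
def fit(P,x0,soft,cams,box):
    # soft: dict cam-> soft mask image in [0,1]; box: crop dict
    def cost(v):
        e=0
        for c in cams:
            x,y,w,h=box[c]; m=polymask(cam(C[c],place(P,*v))-[x,y],(h,w)); e+=((m-soft[c][y:y+h,x:x+w])**2).sum()
        return e
    v0=np.array(x0,float); d=[.004,.004,.03][:len(v0)]
    S=np.vstack([v0]+[v0+np.eye(len(v0))[i]*d[i] for i in range(len(v0))])
    r=minimize(cost,v0,method="Nelder-Mead",options=dict(initial_simplex=S,xatol=1e-5,fatol=.01))
    return r.x,r.fun
def softm(img,lo,hi): return np.clip((img.astype(float).mean(2)-lo)/(hi-lo),0,1)
def bbox(P,v,c,mg=6):
    uv=cam(C[c],place(P,*v)); a=np.floor(uv.min(0)-mg).astype(int);b=np.ceil(uv.max(0)+mg).astype(int)
    return (*a,*(b-a))
E
python3 - <<'E'
from fit import *
I={n:cv2.imread(f"pics/{n}0.png") for n in C}
# plate: bright, hull-fill within component
def hullmask(img,thr,seed):
    m=(img.mean(2)>thr).astype(np.uint8); n,l,st,_=cv2.connectedComponentsWithStats(m); k=l[seed[1],seed[0]]
    pts=np.argwhere(l==k)[:,::-1].astype(np.int32); o=np.zeros(m.shape,np.uint8); cv2.fillConvexPoly(o,cv2.convexHull(pts),1); return o.astype(float)
P=box(.1,.15,0,.012); v0=(.4998,-.203,.207)
seed={'top':(420,215),'side':(367,190)}
soft={c:hullmask(I[c],120,seed[c]) for c in C}
# side hull would include columns: use raw bright & limit
for cams in(['top'],['side'],['top','side']): print('plate',cams,fit(P,v0,soft,cams,{c:bbox(P,v0,c) for c in C}))
# tray washers: dark inside white, fill hole
for nm,up,v0 in(('wl',1,(.524,.312)),('wm',1,(.491,.237)),('wr',0,(.488,.158))):
    P=washer(up,.012);soft={};bb={}
    for c in C:
        bb[c]=bbox(P,v0,c,3); s=1-softm(I[c],100,190); hull=polymask(cam(C[c],place(np.vstack([ring(.0135,.012),ring(.0135,.027)]),*v0)),I[c].shape[:2],4); s=np.maximum(s,hull); soft[c]=s
    for cams in(['top'],['side'],['top','side']): print(nm,cams,fit(P,v0,soft,cams,bb))
# tray yaw
P=np.vstack([box(.13,.232,0,.012),*[place(box(.13,.004,0,.032),0,y) for y in(-.114,.114)]]); v0=(.495,.233,-.06)
soft={c:hullmask(I[c],130,{'top':(240,250),'side':(310,325)}[c]) for c in C}
for cams in(['top'],['side'],['top','side']): print('tray',cams,fit(P,v0,soft,cams,{c:bbox(P,v0,c) for c in C}))
E
```

```text
plate ['top'] (array([ 0.50050107, -0.20293448,  0.23075723]), np.float64(246.45947265625))
plate ['side'] (array([ 0.50224048, -0.20374592,  0.22610232]), np.float64(221.30419921875))
plate ['top', 'side'] (array([ 0.50162287, -0.20380943,  0.22080536]), np.float64(472.70654296875))
wl ['top'] (array([0.52501445, 0.31163342]), np.float64(89.5966836125043))
wl ['side'] (array([0.52447533, 0.31111211]), np.float64(101.97341435185186))
wl ['top', 'side'] (array([0.5246658 , 0.31107646]), np.float64(193.13669952685615))
wm ['top'] (array([0.49333319, 0.23699086]), np.float64(84.69346238961762))
wm ['side'] (array([0.49286053, 0.23740259]), np.float64(77.4725341461977))
wm ['top', 'side'] (array([0.49296236, 0.23706486]), np.float64(162.5458395624357))
wr ['top'] (array([0.48893165, 0.1581385 ]), np.float64(98.13934554237397))
wr ['side'] (array([0.48849915, 0.1599259 ]), np.float64(48.376528554741085))
wr ['top', 'side'] (array([0.48882397, 0.15883701]), np.float64(151.34195374121228))
tray ['top'] (array([ 0.49627238,  0.23626312, -0.07376736]), np.float64(355.46826171875))
tray ['side'] (array([ 0.49757799,  0.23592944, -0.06244634]), np.float64(108.218505859375))
tray ['top', 'side'] (array([ 0.49778491,  0.23594762, -0.05868326]), np.float64(465.59033203125))
```

Washers agree between cameras to within 2 mm. The plate hull is contaminated by the columns, so I overlay the model to check the arbor.

```bash
cat > ov.py <<'E'
from fit import *
def overlay(imgs,v,out,extra=[]):
    r=[]
    for c,bb in(('top',(405,190,90,70)),('side',(350,140,55,70))):
        x,y,w,h=bb;k=6 if c=='top' else 6
        im=cv2.resize(imgs[c][y:y+h,x:x+w],(w*k,h*k),interpolation=cv2.INTER_CUBIC)
        Q=[place(box(.1,.15,.012,.012)[[0,2,6,4]],*v)]
        for yy,zt,rr in((-.052,.072,.006),(.052,.072,.006),(0,.084,.004),(0,.074,.009)):
            Q.append(place(ring(rr,zt)+[0,yy,0],*v))
        for yy in(-.052,.052): Q.append(place(ring(.01,.016)+[0,yy,0],*v))
        Q.append(place(ring(.028,.027),*v))
        for q in Q+extra:
            uv=(cam(C[c],q)-[x,y]+.5)*k-.5; cv2.polylines(im,[np.round(uv).astype(np.int32)],True,(0,0,255),1)
        r.append(im)
    cv2.imwrite(out,np.hstack(r)[:, :1000] if 0 else cv2.resize(np.hstack(r),(798,int(r[0].shape[0]*798/ (r[0].shape[1]+r[1].shape[1])))))
E
python3 - <<'E'
from ov import *
I={n:cv2.imread(f"pics/{n}0.png") for n in C}
# plate fit ignoring the columns/washer: weight mask
P=box(.1,.15,0,.012);v0=(.5,-.203,.21)
def cost(v,cams):
    e=0
    for c in cams:
        s=softm(I[c],45,190); x,y,w,h=bbox(P,v0,c,5); m=polymask(cam(C[c],place(P,*v))-[x,y],(h,w))
        W=np.ones((h,w),np.float32)
        def hole(Q,g): 
            hm=polymask(cam(C[c],Q)-[x,y],(h,w),4)>0; hm=cv2.dilate(hm.astype(np.uint8),np.ones((g,g))); W[hm>0]=0
        for yy in(-.052,.052): hole(place(np.vstack([ring(.011,.01),ring(.008,.074)])+[0,yy,0],*v0),5)
        hole(place(np.vstack([ring(.03,.012),ring(.03,.027),ring(.006,.085)]),*v0),5)
        e+=(W*(m-s[y:y+h,x:x+w])**2).sum()
    return e
for cams in(['top'],['side'],['top','side']):
    r=minimize(cost,v0,args=(cams,),method="Nelder-Mead",options=dict(initial_simplex=np.array([v0,(.504,-.203,.21),(.5,-.199,.21),(.5,-.203,.24)]),xatol=1e-5,fatol=.01)); print(cams,r.x,r.fun)
overlay(I,r.x,"pics/ov.png")
E
```

```text
['top'] [ 0.50050174 -0.20187934  0.23066641] 125.53260938945041
['side'] [ 0.50157692 -0.20164579  0.22497425] 17.23199148820435
['top', 'side'] [ 0.50108496 -0.20176895  0.22094676] 145.04469303372514
```

View pics/ov.png

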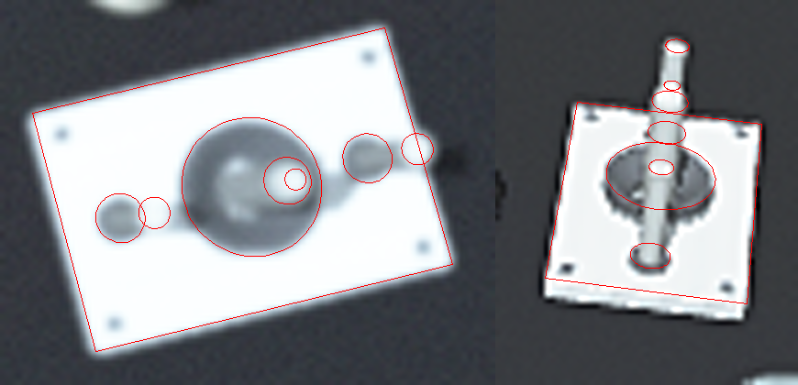

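The plate overlay fits in both views: arbor at about (0.501, −0.202), yaw about 0.225, and the washer on it is dished side up. Next I check IK, then do the first pick (middle lane, narrow face up).

```bash
cat > act.py <<'E'
from fit import *
def R(phi): 
    c,s=np.cos(phi),np.sin(phi); y=np.array([c,s,0]);z=np.array([0,0,-1.]); return np.c_[np.cross(y,z),y,z]
W=dict(wm=(.4930,.2371,1),wr=(.4888,.1588,0),wl=(.5247,.3112,1))
AX,AY,FY,TY=.5010,-.2018,.225,-.062
G={1:.002,0:.005}
def snap(tag):
    for n in C: cv2.imwrite(f"pics/{n}_{tag}.png",robot.grab_frame(n)[:,:,::-1])
def st():
    s=robot.get_state(); print('t',round(s['time'],2),'tcp',s['ee_pos'].round(4),'F',s['force'].round(1),'op',round(s['opening'],4)); return s
E
python3 - <<'E'
from act import *
for off in(0,np.pi):
    for p,ph in((W['wm'],TY),(W['wl'],TY),((AX,AY),FY)):
        for z in(.033,.2):
            q=robot.ik([p[0],p[1],z],R(ph+off)); print(off,z,None if q is None else q.round(2))
E
```

```text
0 0.033 [ 0.17  0.74 -0.89  1.92  0.76  0.86 -1.18]
0 0.2 [ 0.32  0.51 -1.07  1.81  0.5   1.12 -0.99]
0 0.033 [ 0.09  0.87 -0.97  1.76  0.85  1.   -1.28]
0 0.2 [ 0.13  0.63 -1.03  1.65  0.57  1.19 -1.09]
0 0.033 [ 0.67  0.57 -0.44  1.95  0.36  0.7   0.24]
0 0.2 [ 0.71  0.33 -0.47  1.84  0.17  1.02  0.4 ]
3.141592653589793 0.033 [ 0.29  0.86 -1.09  1.92  0.93  0.99  1.84]
3.141592653589793 0.2 [ 0.32  0.52 -1.08  1.81  0.51  1.12  2.14]
3.141592653589793 0.033 [ 0.15  0.95 -1.09  1.75  0.96  1.08  1.8 ]
3.141592653589793 0.2 [ 0.16  0.66 -1.08  1.65  0.61  1.22  2.02]
3.141592653589793 0.033 [ 0.21  0.54  0.15  1.96 -0.12  0.65 -2.48]
3.141592653589793 0.2 [ 0.29  0.29  0.05  1.85 -0.02  1.   -2.58]
```

```bash
python3 - <<'E'
from act import *
x,y,up=W['wm']
robot.move_ptp([x,y,.16],R(TY)); st()
robot.move_linear([x,y,.012+.019+G[up]],velocity=.12,threshold=10); st()
snap('p1')
robot.gripper_to(.045); st()
robot.move_linear([x,y,.15],velocity=.12); st(); snap('l1')
k=cv2.imread("pics/side_p1.png")[225:345,250:380];k2=cv2.imread("pics/side_l1.png")[205:325,250:380]
cv2.imwrite("pics/v1.png",cv2.resize(np.hstack([k,k2]),None,fx=3,fy=3,interpolation=cv2.INTER_CUBIC))
E
```

```text
t 3.05 tcp [0.4934 0.2364 0.1599] F [-0.   0.   0.2] op 0.0937
t 4.26 tcp [0.4934 0.2373 0.0336] F [0.6 0.1 0.3] op 0.0944
t 5.07 tcp [0.493  0.2371 0.033 ] F [-0.2  0.5  0.5] op 0.0542
t 6.19 tcp [0.4927 0.2369 0.1493] F [-0.2 -0.7 -1.9] op 0.0545
```

View pics/v1.png

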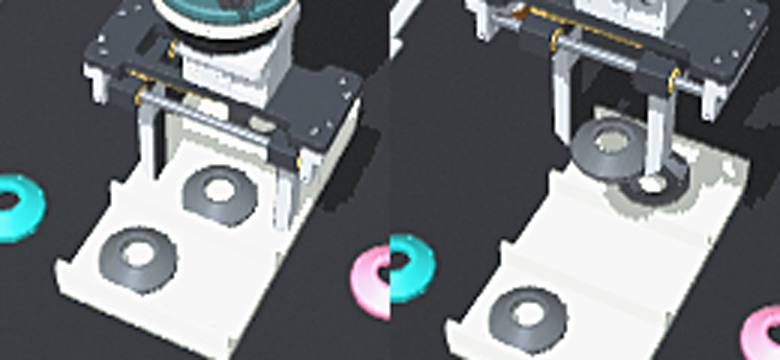

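The washer is gripped and lifted, with an opening of 54 mm. I overlay the expected washer to check its position in the hand.

```bash
cat >> act.py <<'E'
def wov(tag,x,y,zs,up,out):
    im=cv2.imread(f"pics/side_{tag}.png"); P=washer(up,zs); uv=cam(C['side'],place(P,x,y)); x0,y0=np.round(uv.mean(0)).astype(int)-[40,35]
    k=8; m=cv2.resize(im[y0:y0+70,x0:x0+80],None,fx=k,fy=k,interpolation=cv2.INTER_CUBIC)
    rs=[ring(.028,zs),ring(.028,zs+.007),ring(.015,zs+.015),ring(.0112,zs+.015)] if up else [ring(.028,zs+.015),ring(.028,zs+.008),ring(.0112,zs)]
    for q in rs:
        u=(cam(C['side'],place(q,x,y))-[x0,y0]+.5)*k; cv2.polylines(m,[np.round(u).astype(np.int32)],True,(0,0,255),1)
    cv2.imwrite(out,m)
E
python3 - <<'E'
from act import *
wov('l1',.4927,.2369,.1493-.021,1,'pics/w1.png')
E
```

```text
(no output)
```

View pics/w1.png

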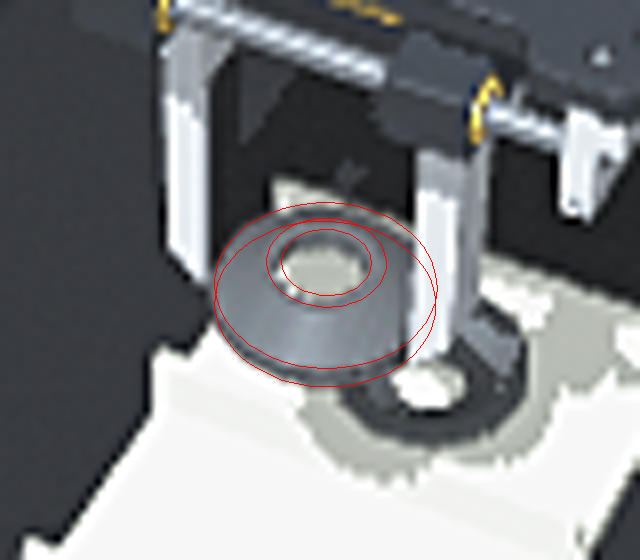

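The overlay matches to within about half a pixel (1 mm). I move to a hover over the arbor and look.

```bash
python3 - <<'E'
from act import *
robot.move_ptp([AX,AY,.18],R(FY)); st()
robot.move_linear([AX,AY,.118],velocity=.12); st(); snap('h1')
wov('h1',AX,AY,.118-.021,1,'pics/w2.png')
cv2.imwrite('pics/w2t.png',cv2.resize(cv2.imread('pics/top_h1.png')[150:300,380:540],None,fx=4,fy=4))
E
```

```text
t 7.91 tcp [ 0.5013 -0.2007  0.18  ] F [-0.2  0.3 -2.2] op 0.0542
t 8.57 tcp [ 0.5014 -0.2015  0.1184] F [ 0.2 -0.4 -1.3] op 0.0539
```

View pics/w2.png

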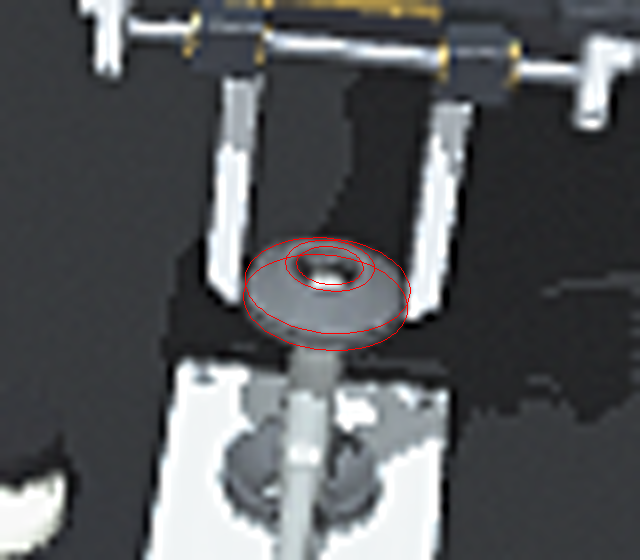

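View pics/w2t.png

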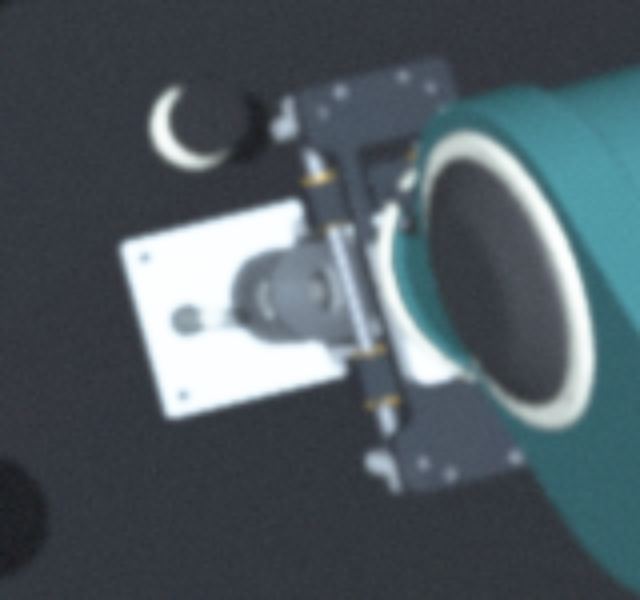

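The washer in hand sits on the predicted axis: the hole is at the overlay centre and the arbor nose shows through it. Descending now.

```bash
cat >> act.py <<'E'
def lower(level,up,dx=0,dy=0):
    zt=.012+.015*(level-1)+G[up]+.019
    hit=robot.move_linear([AX+dx,AY+dy,zt-.002],velocity=.04,threshold=10)
    s=st(); print('hit',hit,'height over seat mm',round(1e3*(s['ee_pos'][2]-zt),2)); return s
E
python3 - <<'E'
from act import *
lower(2,1); snap('d1')
wov('d1',AX,AY,.027,1,'pics/w3.png')
E
```

```text
t 10.3 tcp [ 0.501  -0.2018  0.0479] F [-2.3 -1.  10.4] op 0.0541
hit True height over seat mm -0.11
```

View pics/w3.png

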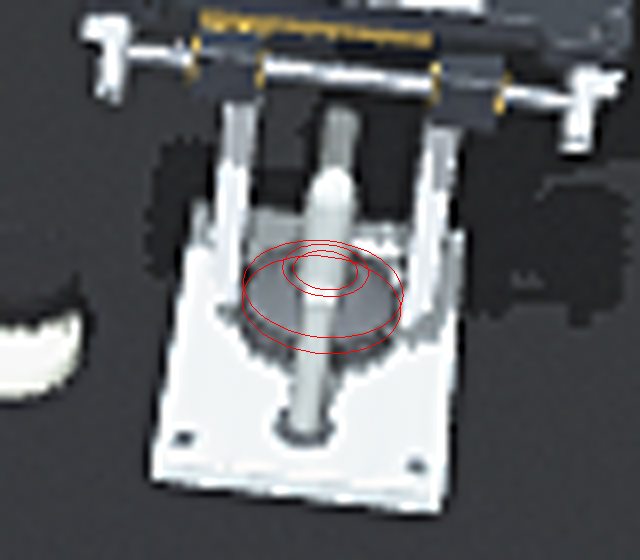

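Contact came exactly at the seat height (−0.1 mm), with the washer threaded. I release it, then pick the right lane (dished face up) and hover.

```bash
python3 - <<'E'
from act import *
robot.gripper_to(.070); st()
robot.move_linear([AX,AY,.17],velocity=.15); st(); snap('r1')
x,y,up=W['wr']
robot.move_ptp([x,y,.16],R(TY)); robot.gripper_to(.09)
robot.move_linear([x,y,.012+.019+G[up]],velocity=.12,threshold=10); st()
robot.gripper_to(.045); st()
robot.move_linear([x,y,.15],velocity=.12); s=st(); snap('l2')
wov('r1',AX,AY,.027,1,'pics/w4.png')
wov('l2',s['ee_pos'][0],s['ee_pos'][1],s['ee_pos'][2]-.024,0,'pics/w5.png')
a=cv2.imread('pics/w4.png');b=cv2.imread('pics/w5.png'); cv2.imwrite('pics/w45.png',cv2.resize(np.hstack([a,b]),(798,350)))
E
```

```text
t 10.88 tcp [ 0.5005 -0.2017  0.0472] F [ 0.2  1.1 -0.2] op 0.07
t 11.84 tcp [ 0.5006 -0.2018  0.1692] F [-0.3  0.3  0.3] op 0.07
t 15.0 tcp [0.4891 0.1589 0.0366] F [-0.4  1.  -0.1] op 0.0898
t 15.65 tcp [0.4889 0.1588 0.0361] F [-0.  -0.3  1.2] op 0.0546
t 16.75 tcp [0.4885 0.1586 0.1494] F [-0.6  0.1 -1. ] op 0.054
```

View pics/w45.png

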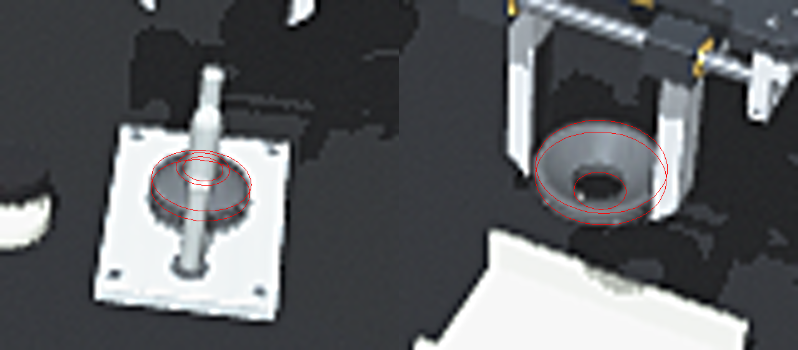

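On the left, washer 2 sits flat where the model predicts. On the right, the dished washer is in hand and matches the overlay. Placing it at level 3.

```bash
python3 - <<'E'
from act import *
robot.move_ptp([AX,AY,.18],R(FY))
robot.move_linear([AX,AY,.124],velocity=.12); st()
s=lower(3,0); snap('d2')
wov('d2',AX,AY,.042,0,'pics/w6.png')
E
```

```text
t 18.82 tcp [ 0.5013 -0.2014  0.1243] F [-0.2 -0.  -0.3] op 0.0544
t 20.18 tcp [ 0.501  -0.2018  0.0659] F [-2.7  0.  11.4] op 0.0543
hit True height over seat mm -0.07
```

View pics/w6.png

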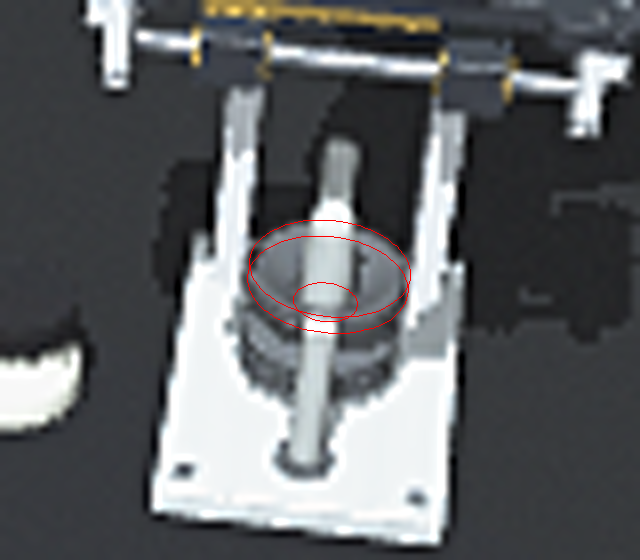

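Washer 3 is seated at the right height. I release it, then pick the left lane and place at level 4.

```bash
python3 - <<'E'
from act import *
robot.gripper_to(.070); st()
robot.move_linear([AX,AY,.17],velocity=.15); snap('r2')
x,y,up=W['wl']
robot.move_ptp([x,y,.16],R(TY)); robot.gripper_to(.09)
robot.move_linear([x,y,.012+.019+G[up]],velocity=.12,threshold=10); st()
robot.gripper_to(.045); st()
robot.move_linear([x,y,.15],velocity=.12); s=st(); snap('l3')
wov('r2',AX,AY,.042,0,'pics/w7.png')
wov('l3',s['ee_pos'][0],s['ee_pos'][1],s['ee_pos'][2]-.021,1,'pics/w8.png')
a=cv2.imread('pics/w7.png');b=cv2.imread('pics/w8.png'); cv2.imwrite('pics/w78.png',cv2.resize(np.hstack([a,b]),(798,350)))
E
```

```text
t 20.75 tcp [ 0.5005 -0.2017  0.0652] F [-0.3  0.   0.6] op 0.0702
t 25.29 tcp [0.5251 0.3115 0.0337] F [ 0.9 -0.2 -0. ] op 0.0899
t 25.95 tcp [0.5247 0.3112 0.033 ] F [-0.2 -0.5  1.8] op 0.054
t 27.07 tcp [0.5244 0.3109 0.1492] F [-0.2  0.9 -2.8] op 0.0543
```

View pics/w78.png

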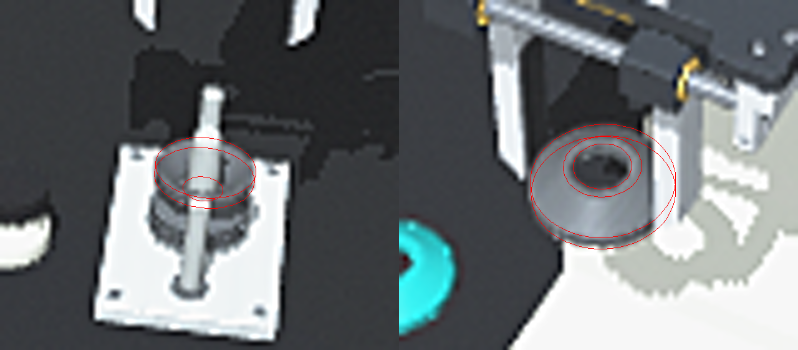

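Washer 3 is flat in place, and the last washer is in hand and matches the model. Placing it at level 4.

```bash
python3 - <<'E'
from act import *
robot.move_ptp([AX,AY,.18],R(FY))
robot.move_linear([AX,AY,.124],velocity=.12); st()
s=lower(4,1)
if abs(s['ee_pos'][2]-.078)<.0015:
    robot.gripper_to(.070); st()
    robot.move_linear([AX,AY,.17],velocity=.15)
    robot.move_ptp([.261,-.568,.224],R(FY)); st()
snap('f')
wov('f',AX,AY,.057,1,'pics/w9.png')
t=cv2.imread('pics/top_f.png'); cv2.imwrite('pics/w9t.png',cv2.resize(t[90:310,150:510],None,fx=2,fy=2,interpolation=cv2.INTER_CUBIC))
E
```

```text
t 29.66 tcp [ 0.5014 -0.2014  0.1243] F [ 0.5 -0.6 -1.2] op 0.0543
t 30.73 tcp [ 0.501  -0.2018  0.0779] F [-2.4 -0.3 10.4] op 0.0544
hit True height over seat mm -0.12
t 31.21 tcp [ 0.5004 -0.2016  0.0772] F [-0.3 -0.8 -0.8] op 0.0699
t 33.59 tcp [ 0.2623 -0.567   0.224 ] F [ 1.4 -1.   0.5] op 0.07
```

View pics/w9.png

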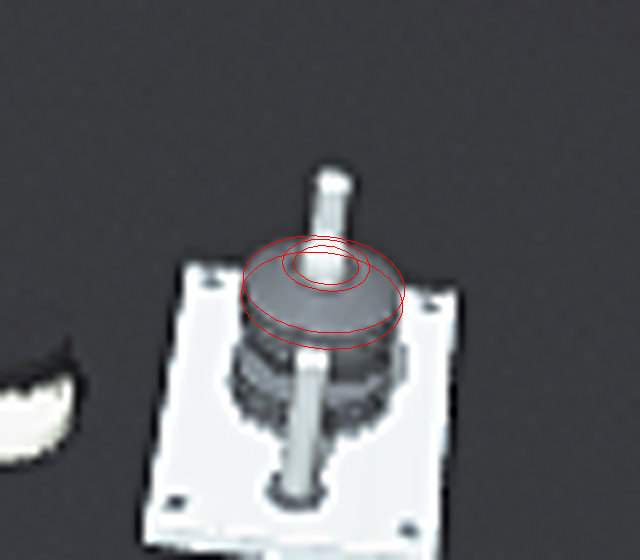

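View pics/w9t.png

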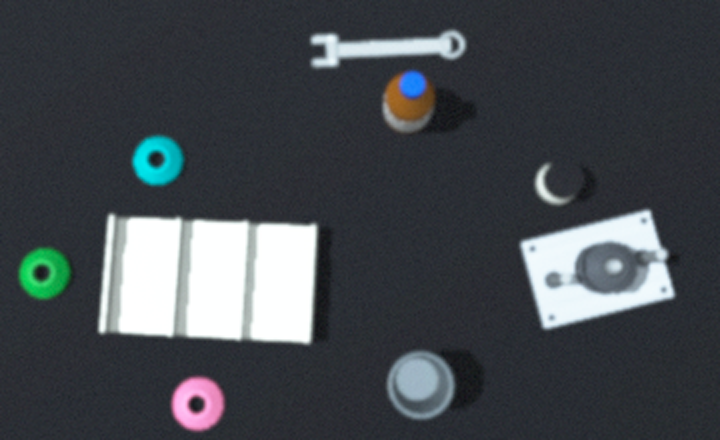

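The side view shows all four washers stacked flat, with the top one on its level-4 overlay. The top view shows the tray empty and the bystanders unmoved. Handing in.

```bash
python3 -c "
from rig import robot
robot.sign_off()"
```

```text
the job is handed in; nothing more can be done
```

All three tray washers are now on the arbor above the one already there, and I handed the job in at about 34 s of the 70 s allowed. From the bottom up, the faces run dished up (the original), narrow up, dished up, narrow up, so they alternate all the way.

- **Seating:** each washer made contact within 0.12 mm of its calculated seat height, with about 10 N of contact force. The overlays after each release showed it flat and centred to roughly half a pixel, about 1 mm.
- **Scene:** the last pictures show an empty tray and the arm clear of everything. The bottle, beaker, jar and wrench, and the coloured look-alikes, look unmoved.
- **Disagreements:** the two cameras put the arbor 1 mm apart and the washers up to 2 mm apart. My first fit of the fixture plate was thrown off by the guide columns, so I redid it with them masked out. The gripper read about 54 mm on the 56 mm rims, which I put down to finger give or sensor offset, because the overlays showed the washers centred.
- **Not measured:** I did not measure whether the bottom washer moved; in the pictures it looks in place.

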